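# Seat the slim former pipe in its bending block

### The job

Set up the strip bender: take the slim tall pipe that stands on the table and lower it upright into the steel block with the narrow hole until its end rests on the bottom of the bore. Do not just drop it in at the mouth; let go of it only when it is well down in the hole, and leave it standing there. Leave the thicker, shorter pipe standing where it is.

Things in the scene. Friction and masses are not known exactly. Their poses are not given: they have to be found in the camera images.
- slim_pipe: the rod to insert: a plain dark grey plastic pipe, 32 mm outside diameter, 150 mm tall, open at both ends, about 0.11 kg, standing upright and loose on the table. Origin at the centre of its lower end, z along the pipe towards its upper end. Grip it across the outside, high up (about 115 mm above its lower end), so that the fingers stay clear of the block.
- stout_pipe: a bystander: the shorter, thicker grey plastic pipe, 47 mm outside diameter, 91 mm tall, standing upright and loose on the table. Origin at the centre of its lower end, z up. Leave it alone.
- narrow_block: fixed steel bending block, the right one: 104 mm square body on a thin foot plate (120 mm square, with two screwed lugs that make it 158 mm along its y), 68 mm high in all. Origin at the centre of its underside on the table, z up. In the middle of its top is a round vertical bore of 38 mm diameter, 50 mm deep (flat closed bottom, 18 mm above the table, out of sight). The mouth is coned: it widens from 38 mm to 54 mm over the top 8 mm.
- narrow_block_floor (a point): centre of the bottom of the narrow block's bore, 18 mm above the table, 50 mm below the block's top face; z up along the bore
- wide_block: the other fixed steel block, same outside shape and size, but its bore is 72 mm wide (mouth 88 mm): too wide for the slim pipe. Origin at the centre of its underside, z up. Not used.
Not all that is in view belongs to the job. Leave any blue look-alike of the slim_pipe alone.

How it is judged (in metres and radians):
On the way:
1. the slim pipe is lowered in the grip at least 20 mm below the top of the narrow hole (contact force between the fingers and slim_pipe above 0.5 N and z of slim_pipe in the frame of narrow_block_floor below 0.03 m and horizontal distance between slim_pipe and narrow_block_floor below 0.015 m), for 0.05 s.
At the end, for the whole second after the job is handed in: the slim pipe stands at rest in the narrow block's bore, its lower end within 10 mm of the bore's bottom and 10 mm of its centre, within 10 degrees of upright; the stout pipe still stands within 30 mm of where it was (horizontal distance between slim_pipe and narrow_block_floor below 0.01 m and z of slim_pipe in the frame of narrow_block_floor between -0.01 and 0.01 m and angle between each of slim_pipe, stout_pipe's own z axis and vertical below 0.17 rad and linear speed of slim_pipe below 0.03 m/s and distance of stout_pipe from where it was at the start of the episode below 0.03 m); the robot touches nothing.
It fails at once if the stout pipe is pushed more than 30 mm away or knocked over (distance of stout_pipe from where it was at the start of the episode above 0.03 m or angle between stout_pipe's own z axis and vertical above 0.5 rad).
It also fails if it takes over 35 s, if anything falls off the work surface, if the arm or the gripper's body presses on something with over 40 N, if the wrist force passes 120 N, or if a joint passes its speed limit or range.

### The arm

A 7-joint arm with a two-finger parallel gripper is mounted at the origin on a cart in front of the work surface, level with it; the furniture and walls round the work are solid. World frame = base frame: x ahead of the robot, y to its left, z up, the work surface at z = 0. Lengths are in mm, angles in degrees, forces in N, time in s.
With the tool pointing down it reaches from about 400 to 875 mm from the base axis. Payload 6.5 kg.
Tool frame: the origin (TCP) lies midway between the tips of the shut fingers; the grasp point (between the pads) lies 19 mm behind it; z points along the fingers, x is the direction in which the jaws open and shut, and the axes are right-handed (so a half turn about z gives the same grasp; the last joint's range is limited). The gripper opens to 85 mm and grips with 20 to 120 N. Pads are 22 mm wide; open, the fingers measure 114 mm over their backs; the gripper's body (76 mm by 85 mm) begins 54 mm behind the grasp point. The pads swing forward as they close: fully open they stand 13 mm farther back than shut.
Start: joints at [72.869, 30.733, -0.252, 88.115, 0.149, 61.152, -4.079], TCP at [149.953, -632.459, 231.29] pointing down, gripper open.
Joint ranges: [-154.64, 154.64], [-21.42, 123.67], [-72.66, 72.17], [13.99, 137.28], [-74.86, 254.86], [10.95, 109.41], [-158.01, 158.01]. Speed limits (degrees/s): [136.94, 136.94, 180, 180, 180, 180, 180].

### API

Orientations are given as a 3x3 rotation matrix whose columns are the frame's x, y, z axes.
In Python, from rig import manip, grab_frame, calibration, nets gives the robot as it stands.
- The arm moves only by the shell command python3 -m inch 'ROWS' [FORCE]. ROWS is JSON, one flat list of numbers, 7 for each row, row after row: the shift along the world's x, y, z in mm, then the turn, a rotation vector about the world's x, y, z in degrees, then the closure, from -1 (fully open) to 1 (shut), so that 0 is half open. In form: [dx, dy, dz, wx, wy, wz, grip, dx, dy, dz, wx, wy, wz, grip, ...]. A call has 1 to 8 rows; each row shifts and turns the commanded pose from where the row before left it; what a row does not reach is not made up. A row lasts 1/8 s, in which the tool goes at most 62.5 mm and 10.7 degrees, less where a joint would pass 70% of its speed; a pose out of reach is approached as far as the arm can. A call is refused whole if a number of a shift passes 62.5 or a number of a turn 10.7, either way. A call with a gripper value outside its range is refused whole. The fingers move at their own pace and stop on an object; FORCE is the grip in N (left out, the last holds). Time passes only in rows, so rows that do not move let the fingers close. It gives the time, the measured TCP pose, the force and the opening at its end, in the units of the state.
- manip.state(): the state, without advancing time (a new reading comes with each control period).
- grab_frame(name): name is "scene" or "side" or "wrist"; returns the picture (480x640x3 uint8, red, green, blue); there is no depth.
- calibration(name): a dict with "fx", "fy", "cx", "cy" (pixels), "rvec" (rotation vector, rad) and "tvec" (3), from world to camera coordinates, as OpenCV has them. Camera axes: x right, y down, z forward; pixel columns grow to the right and rows downward; lengths in mm; the calibration is good to about 2 mm. A picture is of the moment at which its call begins: read the wrist's pose just before it. calibration takes no time and is no camera call; for the wrist camera it gives the pose at the moment of the call.
- manip.sign_off(): hands the job in, once; it reports no verdict.
Trained networks look in the newest picture that a camera, given by its name, has taken for a name from the list of things; names that differ only in an ending like _2 or _b are one class to them, and where a whole thing is asked for, a point or a joint stands for the part that bears it (a point fixed in the world has none). Each returns a list of dicts, best first, with "confidence" (0 to 1); they miss things now and then, are a little off and sometimes report something else, mostly with a low value. They report only what shows in the picture. A call takes as long as a camera call. They do not tell look-alikes from the thing itself.
- nets.recognise(camera, query): "extent" ([left, top, right, bottom] as shares, 0 to 1, of the picture: columns of its width, rows of its height, round what is visible of it).
- nets.trace(camera, query): "mask" (480x640 bool, what is visible of it) and "extent" ([left, top, right, bottom] as shares, 0 to 1, of the picture: columns of its width, rows of its height, round what is visible of it).
- nets.place_of(camera, query): "position" ([column, row] as shares, 0 to 1, of the picture: columns of its width, rows of its height: a listed point, or the origin of a listed thing).
The state is a dict: "clock": time; "joint_positions": joint angles; "joint_velocities": joint speeds; "tau": joint torques, N m; "tool_pos": TCP position; "eef_rot": TCP orientation; "ft_force": force on the tool from outside, world axes, zero at the start; "ft_torque": the same for the moment, N m; "gripper_width": finger opening in mm.
Only numpy, scipy, OpenCV 4.12 (cv2) and the standard library are available. Lean on these libraries where they do the work, as an engineer would, in place of code of your own. Each camera call takes 0.05 s, during which the arm holds its last target.

## Working session

There is one attempt and no reset: what is moved stays moved. The work goes in short steps, Python scripts to look and compute and a shell command to move; the robot and the scene stay as the last step left them, time stands still between calls to the robot, and variables do not carry over. Pictures are saved under pics/ and viewed, and the job is handed in when it is done.

```bash
ls; mkdir -p pics; python3 - <<'E'
from rig import manip, grab_frame, calibration, nets
import cv2,numpy as np
s=manip.state();print(s['clock'],s['tool_pos'],s['eef_rot'],s['gripper_width'])
for c in ['scene','side']:
    f=grab_frame(c);cv2.imwrite(f'pics/{c}0.png',f[:,:,::-1])
    for q in ['slim_pipe','stout_pipe','narrow_block','wide_block']:
        for r in nets.recognise(c,q)[:4]:
            e=r['extent'];print(c,q,round(r['confidence'],2),[round(e[0]*640),round(e[1]*480),round(e[2]*640),round(e[3]*480)])
print(manip.state()['clock'])
E
```

```text
pics
0.0 [ 149.82570702 -631.83917807  230.39719507] [[ 2.30825718e-01 -9.72994975e-01 -5.17067360e-04]
 [-9.72993503e-01 -2.30826270e-01  1.69607835e-03]
 [-1.76962844e-03  1.11604679e-04 -9.99998428e-01]] 85.71996769646266
scene slim_pipe 0.86 [259, 150, 271, 217]
scene slim_pipe 0.8 [290, 157, 303, 215]
scene slim_pipe 0.6 [270, 167, 285, 231]
scene stout_pipe 0.83 [274, 209, 300, 255]
scene narrow_block 0.79 [349, 236, 424, 297]
scene wide_block 0.89 [359, 285, 455, 373]
side slim_pipe 0.84 [287, 153, 300, 214]
side stout_pipe 0.69 [256, 203, 279, 243]
side narrow_block 0.9 [318, 236, 378, 285]
side wide_block 0.62 [309, 281, 380, 355]
0.5
```

View pics/scene0.png

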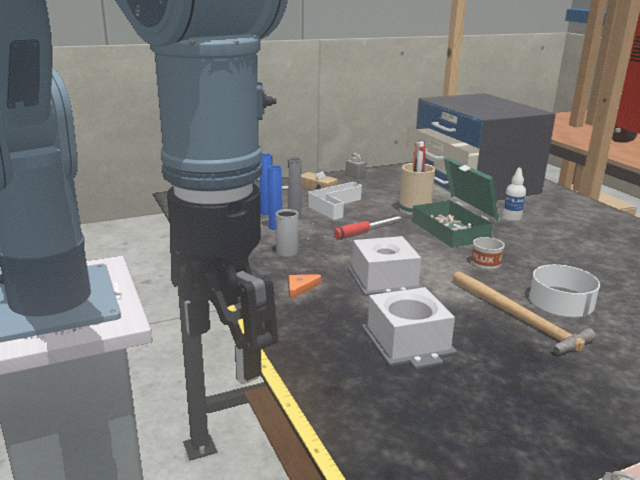

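View pics/side0.png

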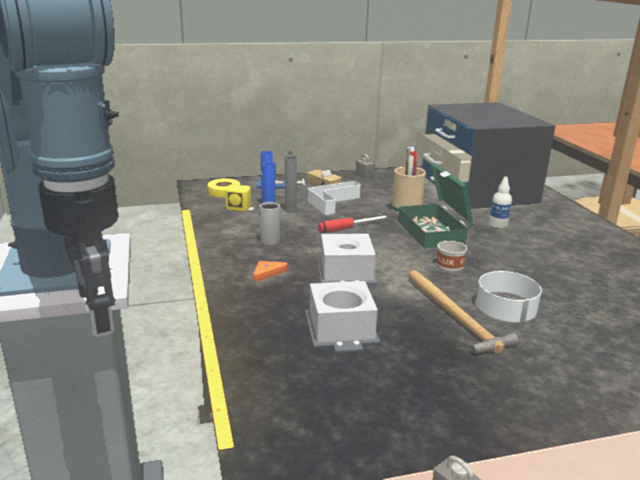

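```bash
python3 - <<'E'
import cv2,numpy as np
a=cv2.imread('pics/scene0.png')[135:265,230:330];b=cv2.imread('pics/side0.png')[135:265,240:340]
cv2.imwrite('pics/crop0.png',np.hstack([cv2.resize(x,(400,520),interpolation=cv2.INTER_CUBIC) for x in (a,b)]))
E
```

```text
(no output)
```

View pics/crop0.png

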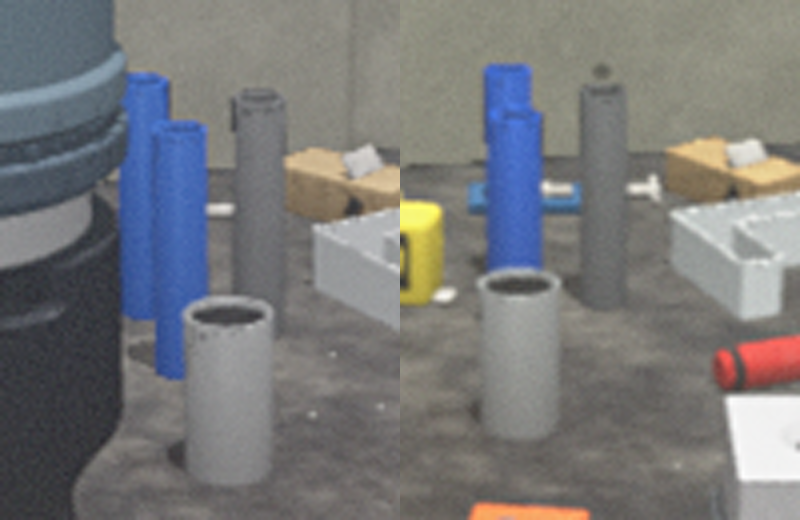

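Candidates for the slim pipe in the scene view are blue pipes at about (265,185) and (275,198), and a dark grey pipe at (296,186), which is at (291,183) in the side view. The light grey pipe at (287,232) is the stout one. I choose the dark grey pipe. The narrow block is at (386,263) and the wide one at (410,325).

```bash
cat > h.py <<'E'
import cv2,numpy as np
from rig import manip, grab_frame, calibration, nets
from scipy.optimize import least_squares
def proj(c,P):
    k=calibration(c);K=np.array([[k['fx'],0,k['cx']],[0,k['fy'],k['cy']],[0,0,1.]])
    return cv2.projectPoints(np.array(P,float).reshape(-1,3),np.array(k['rvec'],float),np.array(k['tvec'],float),K,None)[0].reshape(-1,2)
def onplane(c,uv,z):
    return least_squares(lambda p:(proj(c,[[p[0],p[1],z]])[0]-uv),[500,0]).x
E
python3 - <<'E'
from h import *
P={'scene':{'slimtop':(294.8,158.8,150),'slimbot':(294.7,217,0),'stouttop':(287.2,213.5,91),'bore':(387,250,68),'wide':(411,308,68),'blueA_top':(266,155,150),'blueB_top':(275.3,167,150)},
'side':{'slimtop':(290.8,157.5,150),'slimbot':(291.2,210,0),'stouttop':(269.8,205.5,91),'bore':(347.5,246,68),'wide':(344,299,68),'blueA_top':(267,152.5,150),'blueB_top':(269,163,150)}}
for c in P:
    print(c,[round(float(v),1) for v in calibration(c)['tvec']])
    for n,(u,v,z) in P[c].items(): print(n,np.round(onplane(c,np.array([u,v]),z)))
    for q in ['slim_pipe','narrow_block','narrow_block_floor','stout_pipe']:
        grab_frame(c) if q=='slim_pipe' else 0
        for r in nets.place_of(c,q)[:3]:
            p=np.array(r['position'])*[640,480]; z=18 if 'floor' in q else 0
            print(' net',q,round(r['confidence'],2),p.round(1),np.round(onplane(c,p,z)))
E
```

```text
scene [-502.0, 111.4, 1134.2]
slimtop [568. 217.]
slimbot [569. 220.]
stouttop [476.  34.]
bore [ 607. -163.]
wide [ 530. -373.]
blueA_top [515. 271.]
blueB_top [502. 172.]
 net slim_pipe 0.92 [265.9 210.4] [519. 289.]
 net slim_pipe 0.83 [295.3 218.6] [567. 210.]
 net slim_pipe 0.75 [273.  226.7] [498. 182.]
 net narrow_block 0.69 [382.9 277.8] [ 610. -149.]
 net narrow_block 0.41 [287.4 252. ] [477.  37.]
 net stout_pipe 0.71 [288.  249.4] [484.  49.]
side [-561.2, 74.5, 1326.9]
slimtop [568. 214.]
slimbot [572. 221.]
stouttop [479.  38.]
bore [ 608. -166.]
wide [ 536. -376.]
blueA_top [516. 269.]
blueB_top [504. 178.]
 net slim_pipe 0.88 [292.  209.7] [574. 222.]
 net narrow_block 0.74 [345.  274.6] [ 606. -166.]
 net stout_pipe 0.7 [269.  239.7] [478.  44.]
```

```bash
python3 -m inch '[44,42,4,0,0,-1.66,-1,44,42,4,0,0,-1.66,-1,44,42,4,0,0,-1.66,-1,44,42,4,0,0,-1.66,-1,44,42,4,0,0,-1.66,-1,44,42,4,0,0,-1.66,-1,44,42,4,0,0,-1.66,-1,44,42,4,0,0,-1.66,-1]' 40
python3 -m inch '[6,52,0,0,0,0,-1,6,52,0,0,0,0,-1,6,52,0,0,0,0,-1,6,52,0,0,0,0,-1,6,52,0,0,0,0,-1,6,52,0,0,0,0,-1,6,52,0,0,0,0,-1,0,0,0,0,0,0,-1]'
python3 - <<'E'
from h import *
s=manip.state();print(s['clock'],s['tool_pos'],s['eef_rot'],s['joint_positions'],s['gripper_width'])
for c in ['wrist','side']:
    f=grab_frame(c);cv2.imwrite(f'pics/{c}1.png',f[:,:,::-1])
print(proj('wrist',[[568,216,150],[568,216,0],[503,175,150],[515,270,150]]))
E
```

```text
clock: 2.0
tool_pos: [503.2, -295.1, 263.7]
eef_rot: [[-0.0, -1.0, 0.0], [-1.0, 0.0, -0.0], [0.0, -0.0, -1.0]]
ft_force: [0.6, -0.3, 0.6]
gripper_width: 85.2
clock: 3.0
tool_pos: [543.8, 73.1, 263.6]
eef_rot: [[0.009, -1.0, 0.001], [-1.0, -0.009, 0.003], [-0.003, -0.001, -1.0]]
ft_force: [-0.3, 0.1, -0.6]
gripper_width: 85.5
3.0 [543.81119858  73.14263821 263.55042547] [[ 9.07113821e-03 -9.99958718e-01  5.26213334e-04]
 [-9.99955083e-01 -9.06965698e-03  2.75211351e-03]
 [-2.74722733e-03 -5.51154500e-04 -9.99996074e-01]] [   0.48674767   19.73587682  -16.03947559  101.01727408    6.01561164
   60.02667649 -107.14266595] 85.4974669563674
[[109.53167274 200.16927793]
 [183.34062145 169.74481109]
 [178.74909792 284.28055632]
 [ 49.78045555 269.53655295]]
```

View pics/wrist1.png

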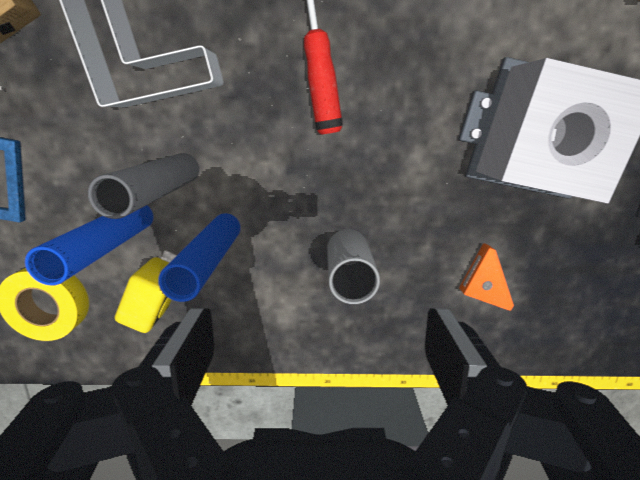

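View pics/side1.png

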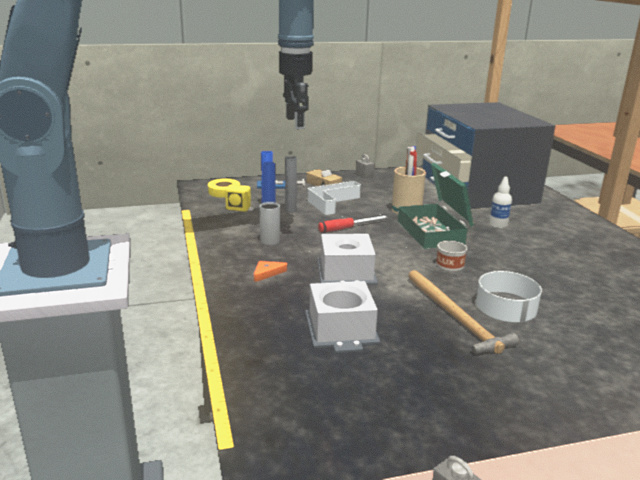

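The wrist view shows the dark grey pipe's top at (114,196), with blue tops at (50,264) and (182,281). The stout pipe is at (355,281), and the narrow block's mouth is at (579,134).

```bash
python3 - <<'E'
from h import *
a=cv2.imread('pics/wrist1.png')
cv2.imwrite('pics/crop1.png',np.hstack([cv2.resize(a[150:240,75:165],(400,400)),cv2.resize(a[90:180,535:625],(400,400))]))
for n,u,v,z in [('slim',114,196,150),('bore',579,134,68),('stout',355,281,91),('bA',50,264,150),('bB',182,281,150)]: print(n,onplane('wrist',np.array([u,v]),z).round(1))
E
```

```text
slim [571.  212.3]
bore [ 609.5 -159.8]
stout [478.3  35. ]
bA [519.5 268.8]
bB [505.7 172.2]
```

View pics/crop1.png

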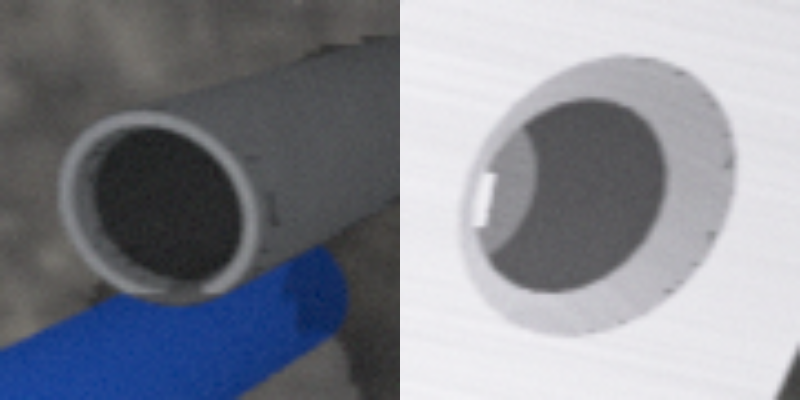

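```bash
python3 -m inch '[9,47,0,0,0,0,-1,9,47,0,0,0,0,-1,9,47,0,0,0,0,-1,0,0,-24,0,0,0,-1,0,0,-24,0,0,0,-1,0,0,-24,0,0,0,-1,0,0,0,0,0,0,-1]'
python3 - <<'E'
from h import *
s=manip.state();print(s['clock'],s['tool_pos'],s['eef_rot'].round(3) if hasattr(s['eef_rot'],'round') else s['eef_rot'],s['ft_force'])
for c in ['wrist','scene']:
    f=grab_frame(c);cv2.imwrite(f'pics/{c}2.png',f[:,:,::-1])
print(proj('wrist',[[571,214,150],[571,214,0]]))
E
```

```text
clock: 3.98
tool_pos: [570.2, 205.9, 189.5]
eef_rot: [[-0.001, -1.0, -0.003], [-1.0, 0.001, -0.002], [0.002, 0.003, -1.0]]
ft_force: [0.4, 0.1, 0.2]
gripper_width: 85.5
3.975 [570.22869531 205.88969283 189.54182334] [[-0.001 -1.    -0.003]
 [-1.     0.001 -0.002]
 [ 0.002  0.003 -1.   ]] [0.44282167 0.10512353 0.19311222]
[[309.07520315 274.36907387]
 [313.06674462 208.06064899]]
```

View pics/wrist2.png

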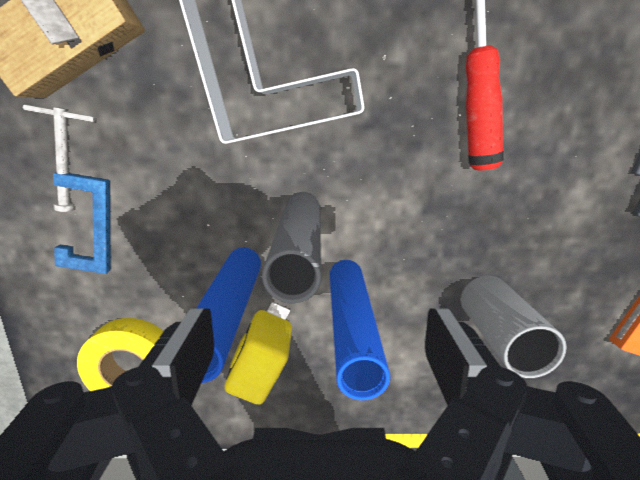

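View pics/scene2.png

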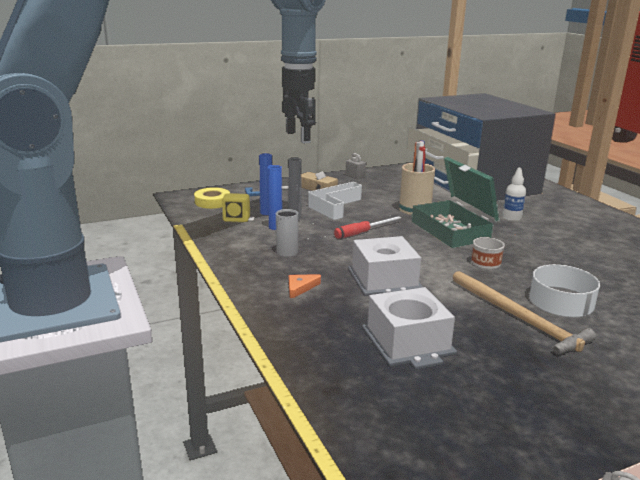

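```bash
python3 - <<'E'
from h import *
s=manip.state();print(s['clock'],s['tool_pos'],s['joint_velocities'])
for n,u,v,z in [('slim',292,274.5,150),('slimbot',304,207,0),('bB',362,377,150),('stout',534,351,91)]: print(n,onplane('wrist',np.array([u,v]),z).round(1))
a=cv2.imread('pics/wrist2.png')
cv2.imwrite('pics/crop2.png',cv2.resize(a[180:310,240:370],(600,600)))
E
```

```text
4.075 [571.67552334 207.41289032 191.98107871] [-0.37439226 -0.79427909 -0.56335313 -0.89293499  0.05317017 -0.21563918
 -0.1143803 ]
slim [570.9 223.3]
slimbot [572.  222.4]
bB [503.9 182.9]
stout [480.1  42.9]
```

View pics/crop2.png

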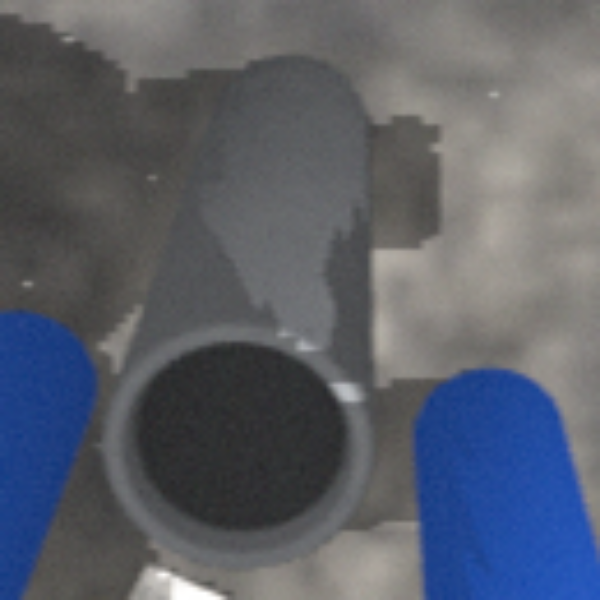

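```bash
python3 - <<'E'
from h import *
for i in range(4):
    k=calibration('wrist');f=grab_frame('wrist');k2=calibration('wrist')
    s=manip.state()
    r=[x for x in nets.trace('wrist','slim_pipe')] if i==3 else []
    print(np.round(s['tool_pos'],1),onplane('wrist',np.array([292,274.5]),150).round(1),np.round(k['tvec'],1),np.round(k2['tvec'],1))
cv2.imwrite('pics/wrist3.png',f[:,:,::-1])
a=cv2.imread('pics/wrist3.png');cv2.imwrite('pics/crop3.png',cv2.resize(a[180:310,240:370],(600,600)))
E
```

```text
[571.9 207.9 192.4] [571.  223.8] [209.  514.4 523.7] [209.4 514.9 523.7]
[571.9 208.2 192.6] [570.9 224.2] [209.4 514.9 523.7] [209.5 515.1 523.7]
[571.8 208.4 192.6] [570.9 224.3] [209.5 515.1 523.7] [209.6 515.1 523.6]
[571.7 208.6 192.5] [570.7 224.5] [209.6 515.1 523.6] [209.5 515.  523.6]
```

View pics/crop3.png

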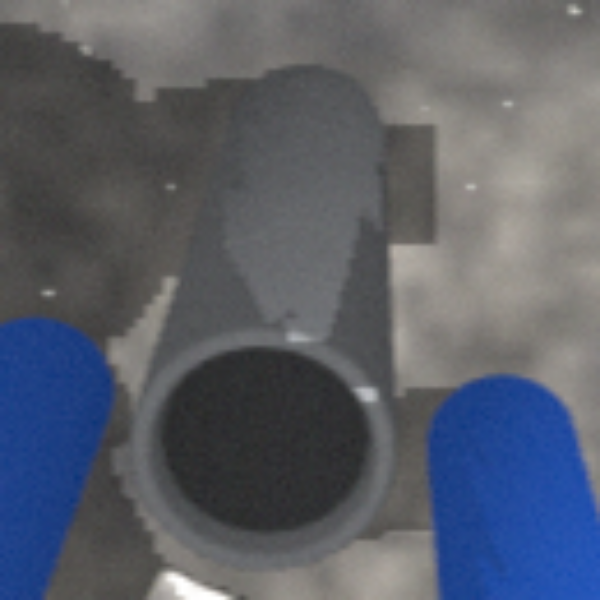

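```bash
python3 - <<'E'
from h import *
print(manip.state()['tool_pos'],manip.state()['clock'])
for n,u,v,z in [('slim',297.2,277,150),('slimbot',307,208,0)]: print(n,onplane('wrist',np.array([u,v]),z).round(1))
print(proj('wrist',[manip.state()['tool_pos']]))
E
```

```text
[571.49646908 208.60682328 192.24419193] 4.325
slim [569.2 221.7]
slimbot [571.  220.9]
[[321.77002259 312.49823705]]
```

```bash
python3 -m inch '[-1,12,0,0,0,0,-1,0,0,-20,0,0,0,-1,0,0,-20,0,0,0,-1,0,0,-20,0,0,0,-1,0,0,-20,0,0,0,-1,0,0,-16,0,0,0,-1,0,0,0,0,0,0,-1]'
python3 - <<'E'
from h import *
f=grab_frame('wrist');f=grab_frame('wrist');cv2.imwrite('pics/wrist4.png',f[:,:,::-1]);s=manip.state();print(s['clock'],s['tool_pos'],s['ft_force'])
E
```

```text
clock: 5.2
tool_pos: [569.0, 220.1, 93.7]
eef_rot: [[0.001, -1.0, -0.003], [-1.0, -0.001, -0.001], [0.001, 0.003, -1.0]]
ft_force: [0.2, 0.8, 0.3]
gripper_width: 85.3
5.3 [570.24514563 220.73181157  95.51489574] [ 0.3700048   0.08566623 -0.67057551]
```

View pics/wrist4.png

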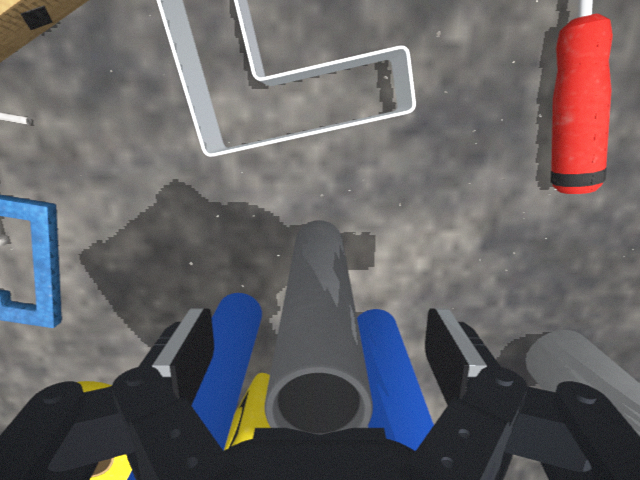

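The pipe is centred between the pads, with its top at (321,399), and the blue pipes lie clear of the fingers on the robot's side. I'll close now.

```bash
python3 -m inch '[0,0,0,0,0,0,1,0,0,0,0,0,0,1,0,0,0,0,0,0,1,0,0,0,0,0,0,1,0,0,0,0,0,0,1,0,0,0,0,0,0,1]' 40
python3 -m inch '[0,0,10,0,0,0,1,0,0,20,0,0,0,1,0,0,30,0,0,0,1,0,0,30,0,0,0,1,0,0,30,0,0,0,1,0,0,20,0,0,0,1,0,0,0,0,0,0,1,0,0,0,0,0,0,1]'
python3 - <<'E'
from h import *
for c in ['wrist','side','scene']:
  f=grab_frame(c);cv2.imwrite(f'pics/{c}5.png',f[:,:,::-1])
s=manip.state();print(s['clock'],s['tool_pos'],s['ft_force'],s['ft_torque'])
a=cv2.imread('pics/side5.png')[60:260,200:350];b=cv2.imread('pics/scene5.png')[60:260,220:370]
cv2.imwrite('pics/crop5.png',cv2.resize(np.hstack([a,b]),(780,520)))
E
```

```text
clock: 6.05
tool_pos: [570.3, 220.7, 95.7]
eef_rot: [[0.001, -1.0, 0.001], [-1.0, -0.001, 0.0], [-0.0, -0.001, -1.0]]
ft_force: [-0.9, 0.3, 6.1]
gripper_width: 30.9
clock: 7.05
tool_pos: [569.5, 220.3, 234.8]
eef_rot: [[0.001, -1.0, -0.001], [-1.0, -0.001, -0.0], [0.0, 0.001, -1.0]]
ft_force: [-0.0, -0.8, -1.6]
gripper_width: 31.3
7.2 [569.3562287  220.25351121 234.23925514] [-0.41074928  0.25842396 -0.48587366] [-0.02466844  0.04003182  0.00246429]
```

View pics/wrist5.png

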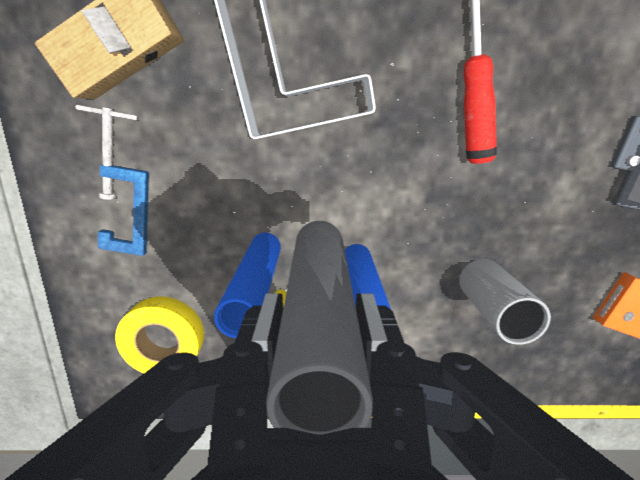

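View pics/crop5.png

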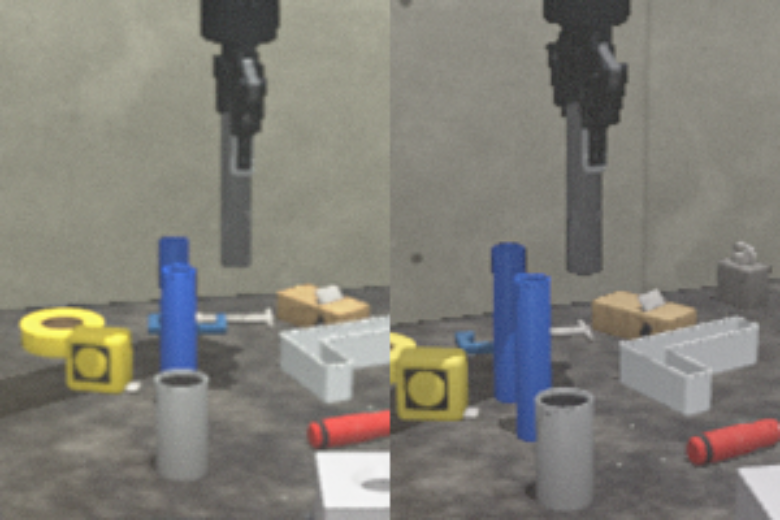

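```bash
python3 -m inch '[3,-46,0,0,0,0,1,3,-46,0,0,0,0,1,3,-46,0,0,0,0,1,3,-46,0,0,0,0,1,3,-46,0,0,0,0,1,3,-46,0,0,0,0,1,0,0,0,0,0,0,1,0,0,0,0,0,0,1]'
python3 -m inch '[0,0,0,0,0,0,1,0,0,0,0,0,0,1]'
python3 - <<'E'
from h import *
s=manip.state()
f=grab_frame('wrist');cv2.imwrite(f'pics/wrist6.png',f[:,:,::-1])
print(s['clock'],s['tool_pos'],s['joint_velocities'])
for r in nets.place_of('wrist','narrow_block_floor')+nets.place_of('wrist','narrow_block'): print(r['confidence'],np.array(r['position'])*[640,480])
t=manip.state()['tool_pos'];zb=t[2]-95.5
th=np.linspace(0,2*np.pi,60)
for z,col in ((zb,(0,255,0)),(zb+150,(0,0,255))):
    for p in proj('wrist',np.c_[t[0]+16*np.cos(th),t[1]+16*np.sin(th),z+0*th]): cv2.circle(f,tuple(int(v) for v in p),1,col[::-1],-1)
for p in proj('wrist',[[608,-163,68]]): cv2.circle(f,tuple(int(v) for v in p),2,(255,0,0),-1)
cv2.imwrite('pics/wrist6o.png',f[:,:,::-1])
E
```

```text
clock: 8.2
tool_pos: [587.7, -54.7, 234.7]
eef_rot: [[0.001, -1.0, -0.001], [-1.0, -0.001, 0.001], [-0.001, 0.001, -1.0]]
ft_force: [-0.6, -0.0, -1.3]
gripper_width: 31.2
clock: 8.45
tool_pos: [587.9, -54.1, 235.2]
eef_rot: [[0.003, -1.0, -0.0], [-1.0, -0.003, 0.0], [-0.0, 0.0, -1.0]]
ft_force: [0.3, -0.2, -1.5]
gripper_width: 31.3
8.45 [587.93971584 -54.14876921 235.24349016] [ 0.22815486 -0.05987573  0.42135895 -0.10210367  0.01815324  0.00432319
  0.04010767]
0.97 [419.584 177.888]
0.93 [417.408 175.68 ]
0.23 [421.12  180.816]
```

View pics/wrist6o.png

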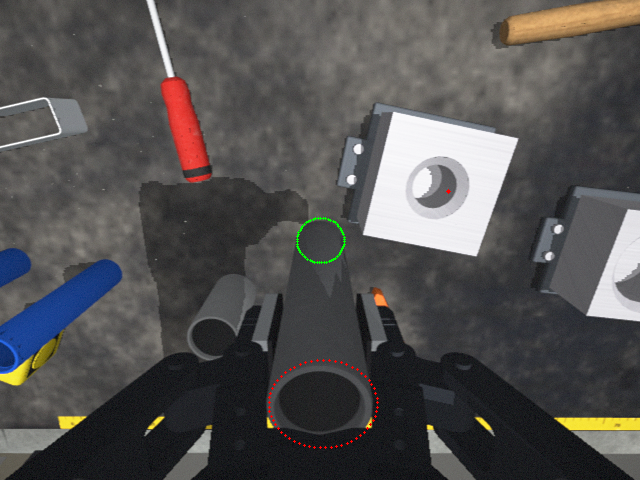

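```bash
python3 - <<'E'
from h import *
f=cv2.imread('pics/wrist6.png')
cv2.imwrite('pics/crop6.png',np.hstack([cv2.resize(f[140:240,390:490],(400,400)),cv2.resize(f[200:300,270:370],(400,400))]))
t=manip.state()['tool_pos']
print(t, onplane('wrist',np.array([437,187]),68), onplane('wrist',np.array([420,177]),18))
E
```

```text
[587.94279267 -54.94684837 235.2859776 ] [ 611.63989915 -153.13207273] [ 612.01027549 -151.7081538 ]
```

View pics/crop6.png

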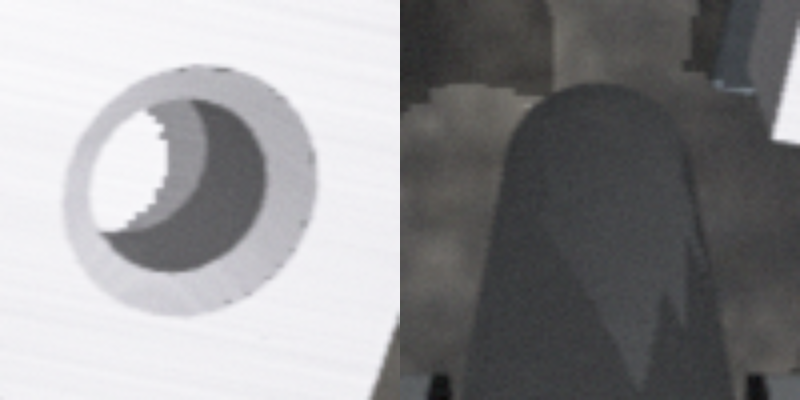

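```bash
python3 -m inch '[7,-34,0,0,0,0,1,7,-34,0,0,0,0,1,7,-34,0,0,0,0,1,0,0,-25,0,0,0,1,0,0,-23,0,0,0,1,0,0,0,0,0,0,1,0,0,0,0,0,0,1,0,0,0,0,0,0,1]'
cat > look.py <<'E'
import sys
from h import *
n=sys.argv[1]; th=np.linspace(0,2*np.pi,90); C=[]
for c,(r0,c0) in (('wrist',(170,230)),('side',(190,290)),('scene',(190,320))):
    f=grab_frame(c).copy();cv2.imwrite(f'pics/{c}{n}.png',f[:,:,::-1])
    h,w=(160,180) if c=='wrist' else (100,130)
    C.append(cv2.resize(f[r0:r0+h,c0:c0+w,::-1],(int(w*400/h) if c=='wrist' else 390,400 if c=='wrist' else 300),interpolation=cv2.INTER_CUBIC))
s=manip.state();print(s['clock'],np.round(s['tool_pos'],1),np.round(s['ft_force'],1),s['gripper_width'])
cv2.imwrite(f'pics/cw{n}.png',C[0]);cv2.imwrite(f'pics/cs{n}.png',np.hstack(C[1:]))
E
python3 look.py 7
```

```text
clock: 9.6
tool_pos: [609.8, -157.5, 188.6]
eef_rot: [[0.001, -1.0, 0.002], [-1.0, -0.001, -0.0], [0.0, -0.002, -1.0]]
ft_force: [-0.5, -0.6, -1.5]
gripper_width: 31.0
9.75 [ 609.4 -157.5  188.1] [ 0.6 -0.  -0.1] 31.387816635762178
```

View pics/wrist7.png

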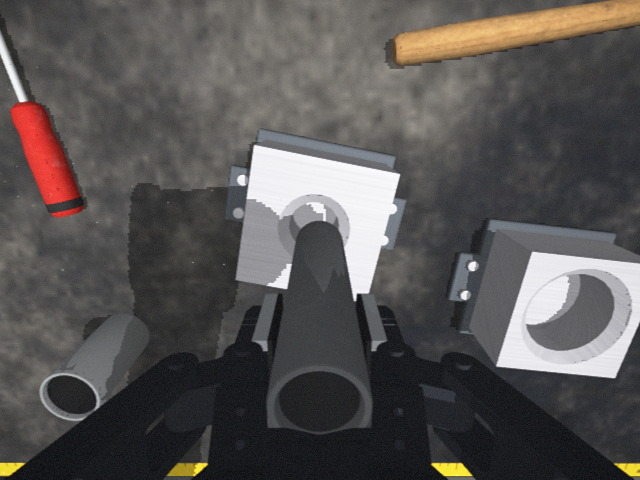

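View pics/cs7.png

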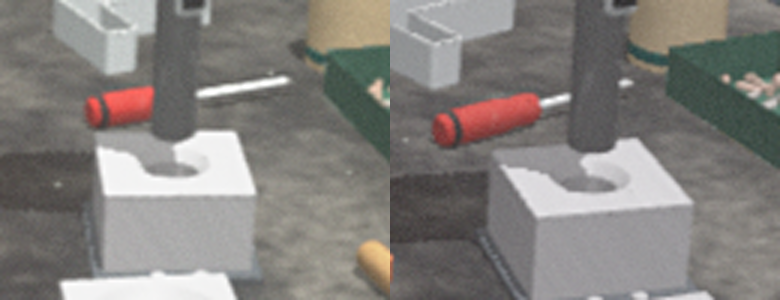

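View pics/cw7.png

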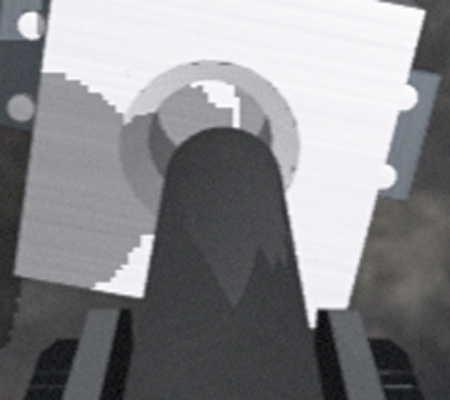

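```bash
python3 - <<'E'
from h import *
print({c:(round(calibration(c)['fx']),round(calibration(c)['cx']),round(calibration(c)['cy'])) for c in ['wrist','side','scene']})
t=[609.5,-157.5,188.3]
for c in ['wrist','side','scene']: print(c,proj(c,[[t[0],t[1],t[2]-95.5],[610,-158,68],[t[0],t[1],t[2]]]).round(1).tolist())
E
```

```text
{'wrist': (371, 319, 238), 'side': (611, 314, 232), 'scene': (622, 326, 241)}
wrist [[320.7, 241.2], [321.2, 229.7], [321.8, 312.5]]
side [[347.4, 233.8], [347.2, 244.4], [349.5, 191.4]]
scene [[387.6, 237.0], [387.2, 248.7], [390.7, 190.4]]
```

```bash
python3 - <<'E'
import cv2,numpy as np
a=cv2.imread('pics/side7.png')[190:270,310:390];b=cv2.imread('pics/scene7.png')[190:270,345:425]
cv2.imwrite('pics/cs7b.png',cv2.resize(np.hstack([a,b]),(800,400),interpolation=cv2.INTER_CUBIC))
E
```

```text
(no output)
```

View pics/cs7b.png

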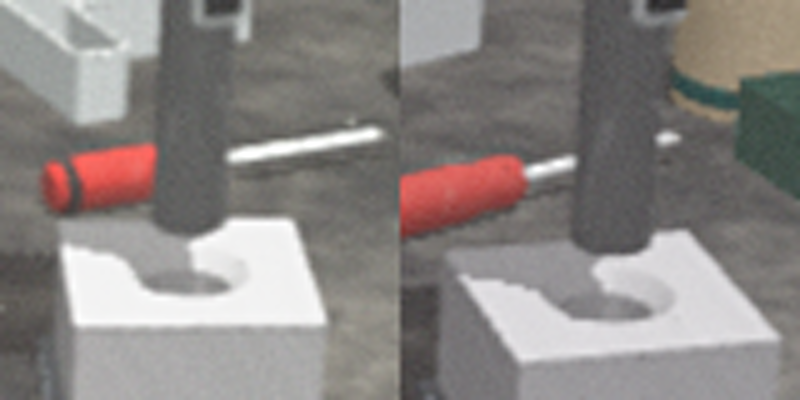

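```bash
python3 - <<'E'
from h import *
th=np.linspace(0,2*np.pi,200)
def ext(c,x,y,z,r):
    p=proj(c,np.c_[x+r*np.cos(th),y+r*np.sin(th),z+0*th]);return np.r_[p.min(0),p.max(0)].round(1)
for c in ['side','scene']:
    for z in (91,93,95): print(c,'pipe',z,ext(c,609.5,-157.5,z,16))
    for y in (-153,-158,-163): print(c,'mouth',y,ext(c,610,y,68,27), ext(c,610,y,60,19))
E
```

```text
side pipe 91 [339.8 231.5 354.9 237.7]
side pipe 93 [339.9 230.6 355.  236.8]
side pipe 95 [339.9 229.8 355.  235.9]
side mouth -153 [333.9 238.2 359.1 248.9] [337.5 243.1 355.2 250.7]
side mouth -158 [334.5 239.1 359.9 249.9] [338.2 244.  355.9 251.7]
side mouth -163 [335.2 240.1 360.6 251. ] [338.8 245.  356.7 252.7]
scene pipe 91 [379.3 234.6 395.8 241.2]
scene pipe 93 [379.3 233.6 395.9 240.3]
scene pipe 95 [379.4 232.7 396.  239.3]
scene mouth -153 [372.1 242.1 399.7 253.6] [376.  247.4 395.4 255.5]
scene mouth -158 [373.3 243.  401.1 254.6] [377.2 248.3 396.7 256.6]
scene mouth -163 [374.6 244.  402.4 255.6] [378.5 249.3 398.  257.6]
```

```bash
python3 - <<'E'
import cv2,numpy as np
a=cv2.imread('pics/side0.png')[225:275,315:385];b=cv2.imread('pics/scene0.png')[230:280,350:420]
cv2.imwrite('pics/cs0b.png',cv2.resize(np.vstack([a,b]),(700,1000),interpolation=cv2.INTER_CUBIC)[:, :])
cv2.imwrite('pics/cs0a.png',cv2.resize(a,(700,500),interpolation=cv2.INTER_CUBIC))
cv2.imwrite('pics/cs0b.png',cv2.resize(b,(700,500),interpolation=cv2.INTER_CUBIC))
E
```

```text
(no output)
```

View pics/cs0a.png

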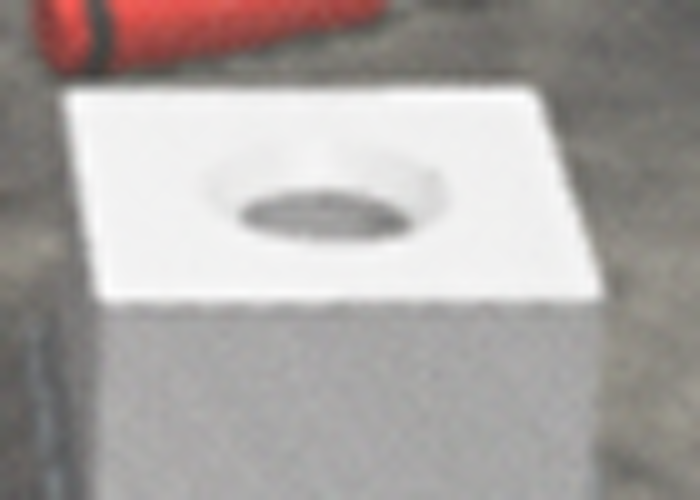

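View pics/cs0b.png

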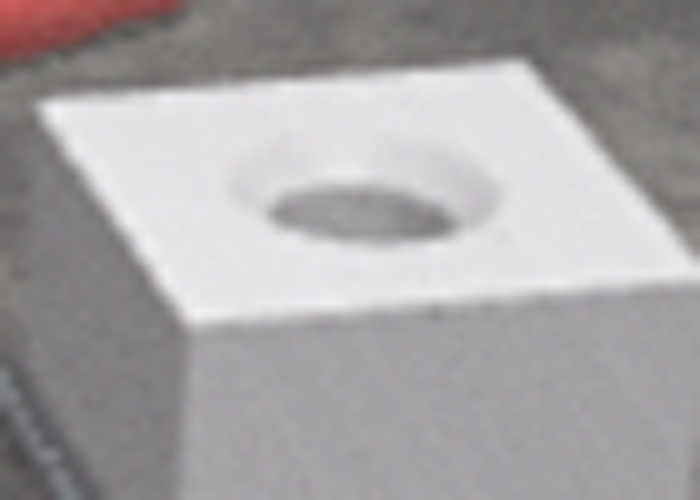

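```bash
python3 -m inch '[1,2.5,-10,0,0,0,1,0,0,-9,0,0,0,1,0,0,0,0,0,0,1,0,0,0,0,0,0,1,0,0,0,0,0,0,1]'
python3 look.py 8; python3 - <<'E'
import cv2,numpy as np
a=cv2.imread('pics/side8.png')[200:260,320:380];b=cv2.imread('pics/scene8.png')[205:265,357:417];c=cv2.imread('pics/wrist8.png')[175:305,255:385]
cv2.imwrite('pics/c8.png',np.hstack([cv2.resize(x,(266,400),interpolation=cv2.INTER_CUBIC) if 0 else cv2.resize(x,(390,390),interpolation=cv2.INTER_CUBIC) for x in (a,b)]))
cv2.imwrite('pics/c8w.png',cv2.resize(c,(585,585),interpolation=cv2.INTER_CUBIC))
E
```

```text
clock: 10.38
tool_pos: [610.2, -155.1, 168.6]
eef_rot: [[0.001, -1.0, 0.0], [-1.0, -0.001, -0.0], [0.0, -0.0, -1.0]]
ft_force: [-0.9, 0.7, -1.2]
gripper_width: 31.0
10.525 [ 610.1 -155.   168.5] [-0.2 -0.2  0. ] 31.394915092841565
```

View pics/c8.png

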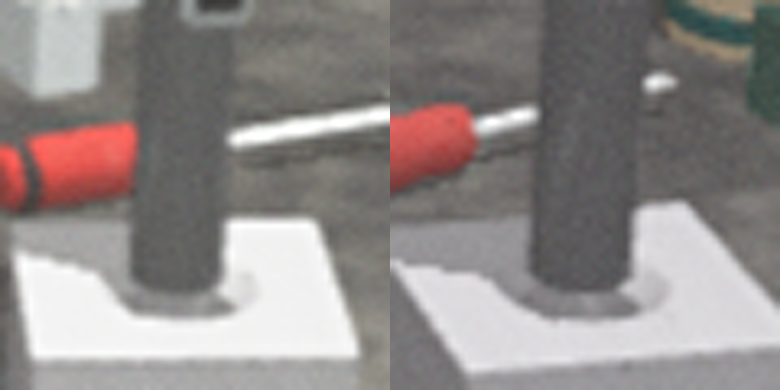

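View pics/c8w.png

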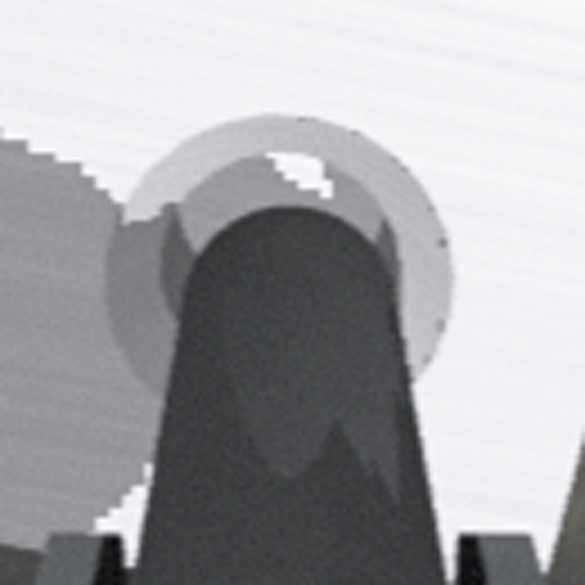

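```bash
python3 -m inch '[2,1.5,0,0,0,0,1,0,0,-6,0,0,0,1,0,0,-6,0,0,0,1,0,0,-5,0,0,0,1,0,0,0,0,0,0,1,0,0,0,0,0,0,1]'
python3 look.py 9; python3 - <<'E'
import cv2,numpy as np
a=cv2.imread('pics/side9.png')[200:260,320:380];c=cv2.imread('pics/wrist9.png')[175:305,255:385]
cv2.imwrite('pics/c9.png',np.hstack([cv2.resize(x,(390,390),interpolation=cv2.INTER_CUBIC) for x in (a,c)]))
E
```

```text
clock: 11.28
tool_pos: [612.0, -153.5, 151.4]
eef_rot: [[0.001, -1.0, 0.0], [-1.0, -0.001, -0.0], [0.0, -0.0, -1.0]]
ft_force: [0.4, 0.4, -0.1]
gripper_width: 31.0
11.425 [ 612.1 -153.5  151.5] [ 0.2  0.4 -0.9] 31.046940490876786
```

View pics/c9.png

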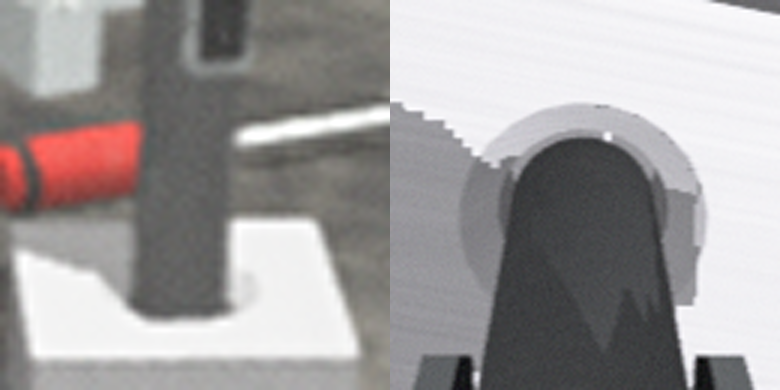

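The pipe end is now in the cone, with no contact force, and the throat shows an even gap on both sides. I'll lower further.

```bash
python3 -m inch '[0,0,-5,0,0,0,1,0,0,-5,0,0,0,1,0,0,-4,0,0,0,1,0,0,0,0,0,0,1]'
python3 -m inch '[0,0,-5,0,0,0,1,0,0,-5,0,0,0,1,0,0,-4,0,0,0,1,0,0,0,0,0,0,1]'
```

```text
clock: 11.92
tool_pos: [611.6, -153.4, 136.7]
eef_rot: [[0.001, -1.0, -0.001], [-1.0, -0.001, 0.0], [-0.0, 0.001, -1.0]]
ft_force: [0.6, -0.9, -0.9]
gripper_width: 31.1
clock: 12.42
tool_pos: [611.6, -153.4, 122.8]
eef_rot: [[0.001, -1.0, -0.001], [-1.0, -0.001, 0.0], [-0.0, 0.001, -1.0]]
ft_force: [0.5, -0.1, -0.7]
gripper_width: 30.7
```

Still no contact. I'll lower in small steps until I feel the bottom.

```bash
python3 -m inch '[0,0,-3,0,0,0,1,0,0,-3,0,0,0,1,0,0,0,0,0,0,1]'
python3 -m inch '[0,0,-2,0,0,0,1,0,0,0,0,0,0,1]'
python3 -m inch '[0,0,-2,0,0,0,1,0,0,0,0,0,0,1]'
```

```text
clock: 12.8
tool_pos: [611.8, -153.4, 117.0]
eef_rot: [[0.001, -1.0, -0.001], [-1.0, -0.001, 0.0], [-0.0, 0.001, -1.0]]
ft_force: [-0.8, 0.5, -1.3]
gripper_width: 31.4
clock: 13.05
tool_pos: [611.9, -153.5, 115.2]
eef_rot: [[0.001, -1.0, -0.0], [-1.0, -0.001, 0.0], [-0.0, 0.0, -1.0]]
ft_force: [0.0, 0.3, -0.5]
gripper_width: 31.4
clock: 13.3
tool_pos: [612.4, -153.5, 113.8]
eef_rot: [[0.001, -1.0, 0.001], [-1.0, -0.001, -0.0], [0.0, -0.001, -1.0]]
ft_force: [-1.2, -0.3, 3.0]
gripper_width: 31.1
```

A 3 N contact came at z 113.8, against 113.5 expected for the bottom. I'll release and lift straight up.

```bash
python3 -m inch '[0,0,0,0,0,0,-1,0,0,0,0,0,0,-1,0,0,0,0,0,0,-1,0,0,0,0,0,0,-1,0,0,0,0,0,0,-1,0,0,0,0,0,0,-1]'
python3 -m inch '[0,0,10,0,0,0,-1,0,0,20,0,0,0,-1,0,0,30,0,0,0,-1,0,0,30,0,0,0,-1,0,0,30,0,0,0,-1,0,0,20,0,0,0,-1,0,0,0,0,0,0,-1,0,0,0,0,0,0,-1]'
python3 - <<'E'
from h import *
for c in ['wrist','side','scene']:
  f=grab_frame(c);cv2.imwrite(f'pics/{c}10.png',f[:,:,::-1])
print(proj('wrist',[[612,-153.5,168],[612,-153.5,18]]).round(1),proj('side',[[612,-153.5,168],[612,-153.5,178]]).round(1),proj('scene',[[612,-153.5,168]]).round(1))
E
```

```text
clock: 14.05
tool_pos: [611.9, -153.5, 113.3]
eef_rot: [[0.001, -1.0, -0.0], [-1.0, -0.001, 0.0], [-0.0, 0.0, -1.0]]
ft_force: [-1.0, -0.2, -1.1]
gripper_width: 85.5
clock: 15.05
tool_pos: [611.6, -153.4, 253.1]
eef_rot: [[0.001, -1.0, -0.0], [-1.0, -0.001, 0.0], [-0.0, 0.0, -1.0]]
ft_force: [0.3, 0.3, -1.5]
gripper_width: 85.2
[[321.1 245.5]
 [320.3 196.4]] [[349.6 199.8]
 [349.8 195.3]] [[390.1 199.7]]
```

View pics/wrist10.png

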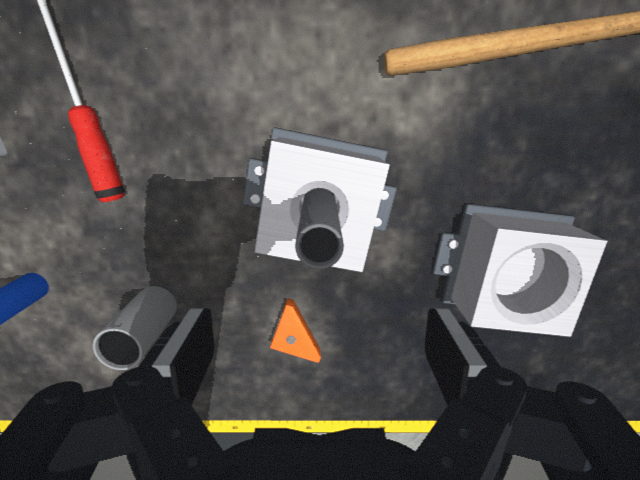

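View pics/side10.png

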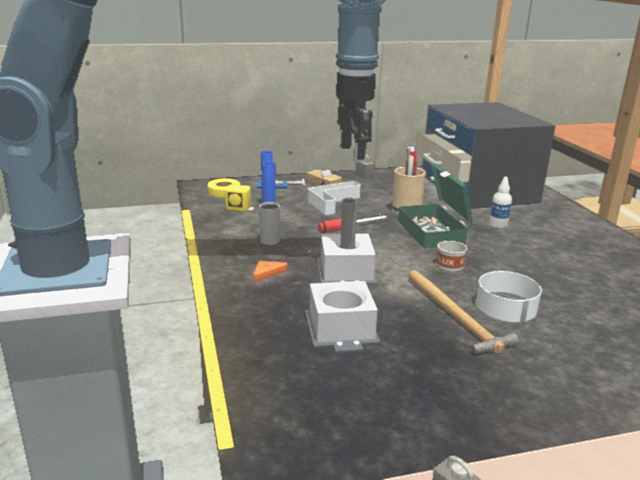

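View pics/scene10.png

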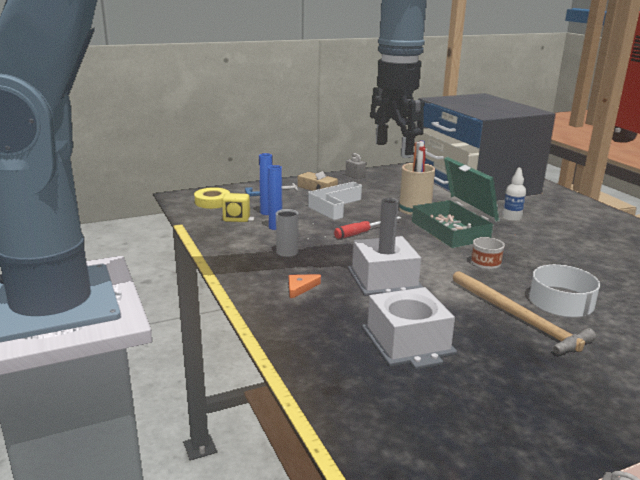

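The pipe stands upright in the narrow block. Its top is at (348,200) in the side view and (389,200) in the scene view, against predictions of (350,200) and (390,200). The gripper is clear, and the stout pipe and both blue pipes haven't moved.

```bash
python3 -c "
from rig import manip
print(manip.sign_off(), manip.state()['clock'])"
```

```text
the job is handed in; nothing more can be done
the job is handed in; nothing more can be done
```

The slim pipe now stands upright in the narrow block's bore, let go only once it touched the bottom. I handed the job in shortly after 15 s on the robot's clock, and no verdict was reported.

- **Grip and insertion:** I chose the dark grey pipe, not its blue look-alikes, gripped it about 115 mm above its lower end and aligned it over the cone by camera. It went down without side contact. A 3 N touch came at TCP height 113.8 mm, against 113.5 mm expected at the bottom.
- **Last checks:** In the final pictures the pipe's top was within about 2 pixels of where it should be when seated. The gripper was open and about 85 mm above the pipe. The stout pipe, both blue pipes and the other objects looked undisturbed.
- **Disagreement:** The cameras differed by up to about 10 mm on the bore's y position (wrist about -153 mm, scene and side about -163 to -166 mm by first reading). I settled it by comparing the pipe's end with the mouth at close range. The pipe went in at y of about -153.5 mm, close to the wrist camera's value.

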